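Load a well plate under the incubator's leaf spring and start the run

TASK

Load the lidded well plate into the bench-top plate incubator: put your fingertips on top of the lid near the end away from the leaf spring, press the plate down hard on its sprung heating bed and, still pressing, slide it under the leaf spring until it is fully home against the back stop. Lift your fingers off so that the spring alone holds it, then press the white start key on the incubator's panel all the way down and come away. Do not grasp, lift or tip the plate, and leave the things standing round the incubator where they are.

Things in the scene. Friction and masses are not known exactly. Their poses are not given: they have to be found in the camera images.
- incubator: Plate incubator, fixed; low white box 176 (x) x 212 (y) mm, housing top z = 62 mm. Origin: centre of its underside on the bench; +x: the way the plate is slid in, y to the left of that. Plate channel along the line y = +26. Black control panel on the right (y = -57 to -101, top z = 65): blank display at the far end, start key before it. The back stop with its screws reaches z = 106
- stop_line (a point): middle of the back stop's front face at the height of the raised bed; incubator frame (78, 26, 76) mm, same axes. The bed, a flat sprung heated aluminium plate, runs from 156 to 6 mm before it. Side guides, tops 10 mm above this point, leave the plate 1.6 mm on each side (a pressed lid sinks below them, so press between them). A plate fully home has its centre 43 mm before it and touches the stop
- plate: 24-well plate with clear lid, loose, on the raised bed at the open end, its centre 99 to 114 mm before stop_line: 85.5 (x, along the slide) x 127.8 (y) x 17 mm, 0.08 to 0.17 kg. Origin: centre of underside, +x to the back stop; flat lid at z = +17. Plate on bed and spring is slippery (friction about 0.2); fingertips pressed on the lid hold it far better and drag it along
- leaf_tip (a point): middle between the two upturned tips of the leaf spring: steel sheet on the back stop's top, two tines 20 mm wide, 52 mm apart, reaching 42 mm out from the stop. Undersides of the tips are 4 mm lower than the lid of the unpressed plate, which would run into them. At home the spring covers the far 42 mm of the lid; fingers 26 mm nearer than the plate's centre stay clear of it
- leaf (a joint): bending of the leaf spring, rad: 0 at rest, grows as its tips are lifted; about 2 N at the tines starts it, then 1.2 N per mm. It reads about 0.08 to 0.10 when it holds the plate down on the bed and nothing else touches them
- bed (a joint): depth to which the sprung bed is pushed down, m: 0 up, 0.011 on its end stop. With the plate on it the first motion takes about 3 N, each further mm 0.9 N. Short of about 0.005 the lid still runs into the tips of the spring, at 0.007 it passes below its lowest part; 0.007 to 0.009 (9 to 11 N) is a good press
- start_key_top (a point): centre of the top face of the start key, a round white key of 26 mm diameter in a grey collar on the panel; pressed straight down
- start_key (a joint): travel of the start key, m: 0 up, 0.006 fully down (5 N), counts as pressed from 0.004; springs back
- tip_box: blue box with clear lid, 68 x 106 x 67 mm, loose, to the left of the incubator; origin centre of underside; leave alone
- beaker: small glass beaker, 61 mm wide, 69 high, loose, on the bench well to the right of the incubator; origin centre of underside; leave alone
- vial_a: amber vial, 12 mm diameter, 32 high, loose, standing close beside the right side of the incubator; origin centre of underside; leave alone
- vial_b: a second such vial beside it; leave alone
- notebook: dark green notebook, 150 x 210 x 13 mm, lying at the right, a pen on it; leave alone

How it is judged:
By the outcome, as a careful person would: the job done as asked, in the order asked, and still so for the second after the job is handed in, with the robot touching nothing.
It also fails if it takes over 38 s, if anything falls off the work surface, if the arm or the gripper's body presses on something with over 40 N, if the wrist force passes 120 N, or if a joint passes its speed limit or range.

ROBOT

A 6-joint arm with a two-finger parallel gripper is mounted at the origin on a cart in front of the work surface, level with it; the furniture and walls round the work are solid. World frame = base frame: x ahead of the robot, y to its left, z up, the work surface at z = 0. Lengths are in m, angles in rad, forces in N, time in s.
With the tool pointing down it reaches from about 0.35 to 0.925 m from the base axis. Payload 6.4 kg.
Tool frame: the origin (TCP) lies midway between the tips of the shut fingers; the grasp point (between the pads) lies 19 mm behind it; z points along the fingers, x is the direction in which the jaws open and shut, and the axes are right-handed (so a half turn about z gives the same grasp; the last joint's range is limited). The gripper opens to 85 mm and grips with 20 to 120 N. Pads are 22 mm wide; open, the fingers measure 114 mm over their backs; the gripper's body (76 mm by 85 mm) begins 54 mm behind the grasp point. The pads swing forward as they close: fully open they stand 13 mm farther back than shut.
Start: joints at [1.085, 0.245, 1.558, -0, 1.339, -0.174], TCP at [0.199, 0.619, 0.231] pointing down, gripper open.
Joint ranges: [-3.13, 3.13], [-1.02, 2.26], [0.13, 2.54], [-0.95, 4.09], [0.21, 2.88], [-2.74, 2.74]. Speed limits (rad/s): [2.57, 2.57, 3.14, 3.14, 3.14, 3.14].

INTERFACE

Orientations are given as a unit quaternion [x, y, z, w].
In Python, from plant import r gives the robot as it stands. Calls block until the motion is done:
- r.reach(position, orientation): joint-space move of the TCP to a pose.
- r.move_straight(position, attitude=None, speed=0.15): straight line of the TCP; attitude=None keeps the orientation; speed is the mean speed in m/s.
- r.set_joints(angles): joint-space move.
- r.move_gripper(opening, effort=None): finger opening in m; effort is the grip in N (None keeps the last); returns when the fingers have stopped.
- r.wait(seconds).
- r.solve_ik(position, orientation): joint angles nearest the present ones, or None.
- r.get_image(name): name is "scene" or "top" or "wrist"; returns the picture (400x640x3 uint8, red, green, blue); there is no depth.
- r.camera_model(name): a dict with "camera_matrix" (3x3 intrinsics, pixels), "R" (3x3) and "t" (3): a world point X has camera coordinates R X + t; the wrist camera has in their place "hand_eye" (4x4, takes a point from camera to tool coordinates, whose origin is the TCP and whose axes are the tool frame's). Camera axes: x right, y down, z forward; pixel columns grow to the right and rows downward; lengths in m; the calibration is good to about 2 mm. A picture is of the moment at which its call begins: read the wrist's pose just before it. camera_model takes no time and is no camera call.
A pose or a line that the arm cannot do raises r.MotionError and nothing moves.
- r.finish_job(): hands the job in, once; it reports no verdict.
Readings, each from a call of its own:
- r.get_time(): time.
- r.get_joint_pos(): joint angles.
- r.get_qvel(): joint speeds.
- r.get_effort(): joint torques, N m.
- r.get_position(): TCP position.
- r.get_ee_rot(): TCP orientation.
- r.get_contact_force(): force on the tool from outside, world axes, zero at the start.
- r.get_torque(): the same for the moment, N m.
- r.get_grip_width(): finger opening in m.
Only numpy, scipy, OpenCV 4.12 (cv2) and the standard library are available. Lean on these libraries where they do the work, as an engineer would, in place of code of your own. Each camera call takes 0.05 s, during which the arm holds its last target. There are 200 camera calls.

## Working session

There is one attempt and no reset: what is moved stays moved. The work goes in short steps, each a Python script; the robot and the scene stay as the last script left them, time stands still between calls to the robot, and variables do not carry over. Pictures are saved under pics/ and viewed, about 8 in all and at most 12, crops included, and the job is handed in when it is done.

```bash
mkdir -p pics; ls; python3 - <<'E'
from plant import r
import cv2,numpy as np
for n in("scene","top"):
    im=r.get_image(n); cv2.imwrite(f"pics/{n}0.png",im[:,:,::-1])
    m=r.camera_model(n); print(n,{k:np.round(v,4).tolist() for k,v in m.items()})
print({k:np.round(v,4).tolist() for k,v in r.camera_model("wrist").items()})
print(r.get_time(),r.get_position(),r.get_ee_rot(),r.get_contact_force())
E
```

```text
pics
scene {'camera_matrix': [[411.341, 0.0, 320.7949], [0.0, 411.341, 199.7216], [0.0, 0.0, 1.0]], 'R': [[0.5107, -0.8594, -0.0262], [-0.3915, -0.2053, -0.897], [0.7655, 0.4684, -0.4413]], 't': [-0.2599, 0.2872, 0.7907]}
top {'camera_matrix': [[381.7607, 0.0, 322.6843], [0.0, 381.7607, 194.0344], [0.0, 0.0, 1.0]], 'R': [[-0.0189, -0.9998, -0.007], [-0.9933, 0.0196, -0.1137], [0.1138, 0.0048, -0.9935]], 't': [0.0243, 0.5161, 1.3]}
{'camera_matrix': [[338.2936, 0.0, 321.1172], [0.0, 338.2936, 199.134], [0.0, 0.0, 1.0]], 'hand_eye': [[1.0, -0.0013, 0.0001, -0.0002], [0.0012, 0.9655, 0.2605, -0.0669], [-0.0004, -0.2605, 0.9655, -0.1427], [0.0, 0.0, 0.0, 1.0]]}
0.1 [0.19915261 0.61821286 0.23030195] [ 8.08322574e-01  5.88739214e-01 -7.79229807e-04  3.84935227e-04] [0.80401647 0.85592651 0.29560893]
```

View pics/scene0.png

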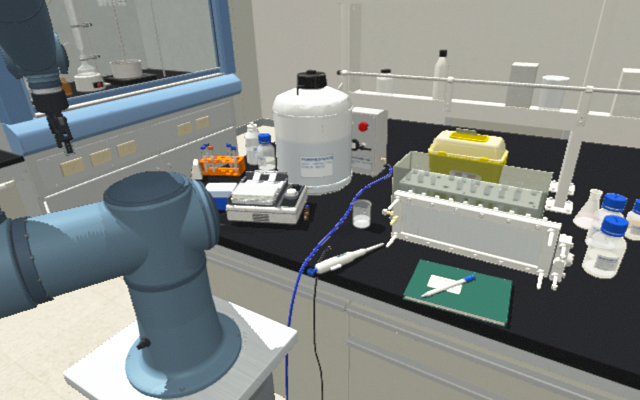

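View pics/top0.png

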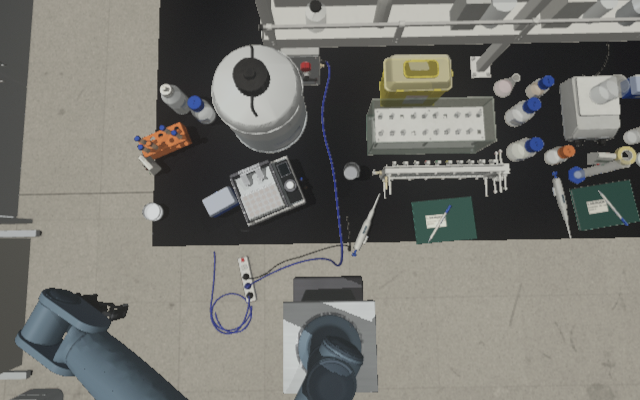

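The incubator is at about (268,190) in the top view, with its slide direction away from the robot and turned a little to the left. The black panel is on its right. Next I'll look from near with the wrist camera.

```bash
cat > h.py <<'E'
from plant import r
import numpy as np, cv2
from scipy.spatial.transform import Rotation as R
def cast(n,px,z,pose=None):
    m=r.camera_model(n); K=m["camera_matrix"]
    d=np.linalg.inv(K)@np.c_[np.atleast_2d(px),np.ones(len(np.atleast_2d(px)))].T
    if n=="wrist":
        p,q=pose; H=np.array(m["hand_eye"]); Rt=R.from_quat(q).as_matrix()
        Rw=Rt@H[:3,:3]; c=Rt@H[:3,3]+p
    else: Rw=np.array(m["R"]).T; c=-Rw@m["t"]
    D=(Rw@d).T
    return c+D*((np.broadcast_to(z,len(D))-c[2])/D[:,2])[:,None]
def project(n,X,pose):
    m=r.camera_model(n);p,q=pose;H=np.array(m["hand_eye"])
    Rt=R.from_quat(q).as_matrix();Rw=Rt@H[:3,:3];c=Rt@H[:3,3]+p
    u=(np.array(m["camera_matrix"])@(Rw.T@(np.atleast_2d(X)-c).T)).T
    return u[:,:2]/u[:,2:]
def down(yaw): # tool z down; tool x axis at heading yaw
    c,s=np.cos(yaw),np.sin(yaw)
    return R.from_matrix(np.array([[c,s,0],[s,-c,0],[0,0,-1]])).as_quat()
def snap(name):
    pose=(np.array(r.get_position()),np.array(r.get_ee_rot()))
    im=r.get_image("wrist"); cv2.imwrite(f"pics/{name}.png",im[:,:,::-1])
    np.savez(f"pics/{name}.npz",p=pose[0],q=pose[1]); return im,pose
E
python3 - <<'E'
from h import *
print(cast("top",[[268,190],[306,208],[293,155],[230,180],[245,226]],.062))
c=cast("top",[[268,190]],.08)[0]
print(R.from_quat(r.get_ee_rot()).as_matrix().round(2))
# incubator yaw ~0.25 ; tool x along -y_inc => tool y = +? 
for yaw in (0.27-np.pi/2,0.27+np.pi/2):
    q=down(yaw); print(yaw,R.from_quat(q).as_matrix()[:,1].round(2),r.solve_ik([c[0],c[1],.32],q))
E
```

```text
[[0.5302197  0.20008639 0.062     ]
 [0.46627865 0.07155488 0.062     ]
 [0.64983231 0.11371615 0.062     ]
 [0.56723746 0.32995697 0.062     ]
 [0.40949785 0.27797313 0.062     ]]
[[ 0.31  0.95 -0.  ]
 [ 0.95 -0.31 -0.  ]
 [-0.   -0.   -1.  ]]
-1.3007963267948965 [-0.96 -0.27  0.  ] [ 1.56697030e-01 -1.87756413e-02  1.68308950e+00 -4.44089210e-16
  1.47727879e+00  1.45749336e+00]
1.8407963267948966 [0.96 0.27 0.  ] [ 1.56697030e-01 -1.87756413e-02  1.68308950e+00 -4.44089210e-16
  1.47727879e+00 -1.68409930e+00]
```

```bash
python3 - <<'E'
from h import *
r.move_straight([.199,.618,.32],speed=.25)
r.reach([.51,.20,.33],down(1.84))
im,pose=snap("w1"); print(r.get_time(),pose)
E
```

```text
2.5417 (array([0.50975927, 0.20055113, 0.32974201]), array([ 6.05540424e-01,  7.95814510e-01, -1.10606566e-04, -2.19092630e-04]))
```

View pics/w1.png

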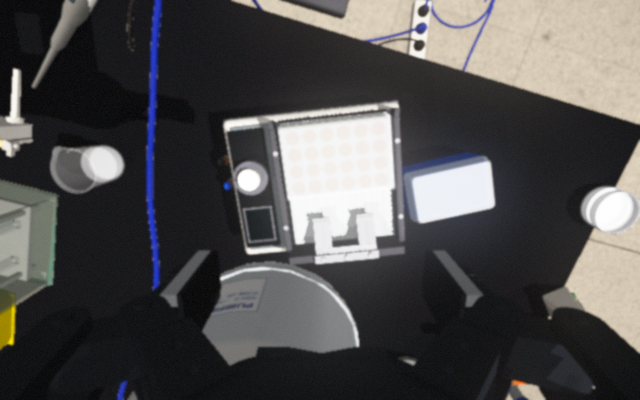

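The wrist view shows the incubator with the plate at (337,155), the leaf tines at about (320-370,210), the stop at about (347,255), the start key at (250,178) and the tip box at (450,190). I'll enlarge this to pick exact features.

```bash
python3 - <<'E'
import cv2
im=cv2.imread("pics/w1.png")[92:272,210:420]
cv2.imwrite("pics/w1c.png",cv2.resize(im,None,fx=3.3,fy=3.3,interpolation=cv2.INTER_CUBIC))
E
```

```text
(no output)
```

View pics/w1c.png

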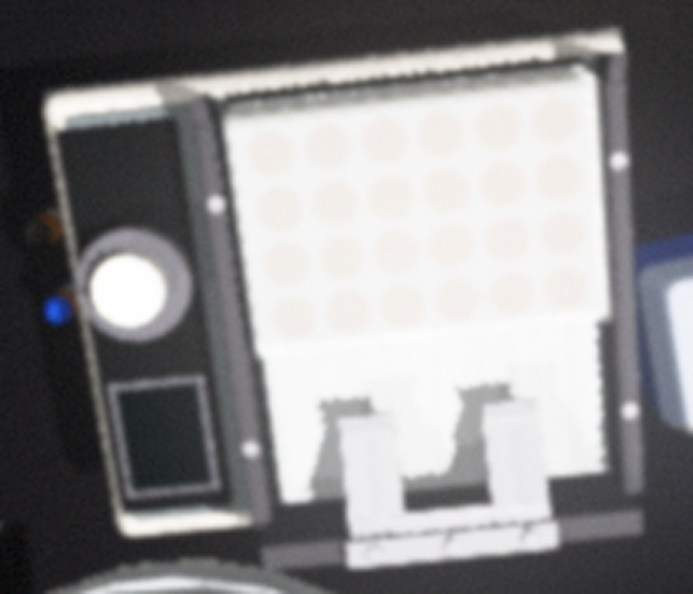

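```bash
python3 - <<'E'
from h import *
d=np.load("pics/w1.npz");pose=(d['p'],d['q'])
f=lambda P:np.array(P)/3.3+[210,92]-.35
L=cast("wrist",f([[226,118],[590,72],[609,320],[258,356]]),.093,pose)
print("lid",L.round(4).tolist(),[np.linalg.norm(L[i]-L[(i+1)%4]).round(4) for i in range(4)],L.mean(0))
H=cast("wrist",f([[46,95],[622,33],[120,535]]),.062,pose)
print("house",H.round(4).tolist(),np.linalg.norm(H[0]-H[1]),np.linalg.norm(H[0]-H[2]))
ang=lambda v:np.arctan2(v[1],v[0])
print("yaw lid",[ang(v) for v in(L[3]-L[0],L[2]-L[1])],"y dir",[ang(v)-np.pi/2 for v in(L[1]-L[0],L[2]-L[3])])
print("house yaw",ang(H[2]-H[0]),ang(H[1]-H[0])-np.pi/2)
S=cast("wrist",f([[216,204],[251,449],[619,160],[630,411]]),.086,pose);print("screws",S.round(4).tolist(),ang(S[1]-S[0]),ang(S[3]-S[2]))
G=cast("wrist",f([[262,558],[642,522]]),.086,pose);print(G.round(4).tolist())
K=cast("wrist",f([[128,290]]),.071,pose);print("key",K)
T=cast("wrist",f([[368,415],[512,403]]),.091,pose);print("tines",T, np.linalg.norm(T[0]-T[1]),ang(T[1]-T[0])-np.pi/2)
E
```

```text
lid [[0.4777, 0.1434, 0.093], [0.4314, 0.2555, 0.093], [0.5095, 0.2884, 0.093], [0.5546, 0.1734, 0.093]] [np.float64(0.1214), np.float64(0.0847), np.float64(0.1236), np.float64(0.0825)] [0.49330986 0.2151746  0.093     ]
house [[0.4896, 0.0761, 0.062], [0.4146, 0.2681, 0.062], [0.6498, 0.1374, 0.062]] 0.20621792116209295 0.1715007834137503
yaw lid [np.float64(0.3724723860059698), np.float64(0.39884265636619687)] y dir [np.float64(0.3913591088024384), np.float64(0.374048481495471)]
house yaw 0.3658636518541494 0.37241541517757026
screws [[0.5076, 0.1461, 0.086], [0.5916, 0.1793, 0.086], [0.4563, 0.2757, 0.086], [0.5409, 0.3086, 0.086]] 0.37581102907825786 0.37126480567880626
[[0.6328, 0.1937, 0.086], [0.581, 0.327, 0.086]]
key [[0.54925033 0.12084548 0.071     ]]
tines [[0.56602666 0.21671268 0.091     ]
 [0.54799654 0.26523563 0.091     ]] 0.05176448290341663 0.3557682453823845
```

```bash
cat >> h.py <<'E'
YAW=.373; X=np.array([np.cos(YAW),np.sin(YAW),0]); Y=np.array([-X[1],X[0],0])
STOP=np.array([.5965,.2565,.076]); Q=down(YAW+np.pi/2)
def F(n=4):
    f=[]
    for _ in range(n): f.append(np.array(r.get_contact_force())); r.wait(.01)
    f=np.mean(f,0); return np.array([f@X,f@Y,f[2]])
E
python3 - <<'E'
from h import *
P=np.array([.4933,.2152,0])-.028*X
P=P-Y*((P-STOP)@Y)          # on the channel line
print(P,(P-STOP)@X)
r.move_gripper(.04,effort=100)
r.reach([P[0],P[1],.135],Q)
r.move_straight([P[0],P[1],.107],speed=.1)
r.wait(.15); f0=F(8); np.save("f0.npy",f0); print("f0",f0,r.get_grip_width(),r.get_position(),r.get_joint_pos())
z=.107
while z>.078:
    z-=.0015; r.move_straight([P[0],P[1],z],speed=.05); f=F(3)-f0
    if f[2]>1.5: break
im,pose=snap("w2")
print(r.get_time(),z,r.get_position(),f)
E
```

```text
[0.4669145 0.2057908 0.       ] -0.1391539584430689
f0 [ 0.14034018 -0.09453421  0.23605688] 0.04029866207714413 [0.46757848 0.20590007 0.10788564] [ 1.92595370e-01  7.16112116e-02  1.99778569e+00 -2.07232177e-05
  1.07056766e+00 -1.75115425e+00]
7.5917 0.09049999999999998 [0.46722604 0.20585291 0.09089245] [-0.61793355  0.29929725  2.92498322]
```

View pics/w2.png

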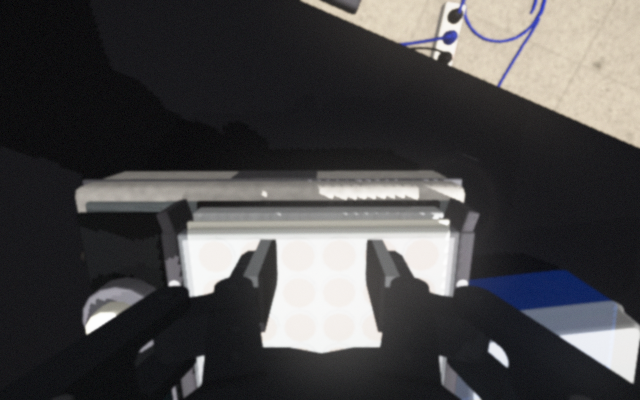

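The fingertips rest on the lid near its near edge. They are at columns 275 and 367, centred between the lid edges at 190 and 452. Next I press and slide with force checks.

```bash
python3 - <<'E'
from h import *
f0=np.load("f0.npy"); P=np.array(r.get_position()); P[:2]=[.4669145,.2057908]; z=.0905
while z>.078:
    z-=.001; r.move_straight([P[0],P[1],z],speed=.05); f=F(3)-f0
    print(round(z,4),f.round(2),round(float(r.get_position()[2]),4))
    if f[2]>9.6: break
s=0
while s<.074:
    s+=.005 if s<.055 else .002
    r.move_straight([P[0]+X[0]*s,P[1]+X[1]*s,z],speed=.05); f=F(2)-f0
    print(round(s,3),f.round(2),((r.get_position()-STOP)@X).round(4))
    if f[0]<-7 or f[2]>16 or f[2]<7: break
print(z,r.get_time(),r.get_position(),r.get_grip_width())
E
```

```text
0.0895 [0.04 0.09 3.99] 0.0899
0.0885 [-0.08  0.69  5.26] 0.0889
0.0875 [-0.34  0.13  5.85] 0.088
0.0865 [-0.6   0.43  5.93] 0.0871
0.0855 [-1.35  0.72  7.34] 0.0862
0.0845 [-1.15  0.77  8.26] 0.0853
0.0835 [-1.42  0.49  8.81] 0.0844
0.0825 [-1.62  0.12 10.17] 0.0836
0.005 [-0.44  0.37  8.91] -0.1329
0.01 [-0.29  0.44  9.25] -0.1278
0.015 [-0.27  0.27  9.72] -0.1228
0.02 [0.08 0.34 9.5 ] -0.1178
0.025 [-0.03  1.    9.15] -0.1128
0.03 [-0.35  0.25  9.46] -0.1077
0.035 [-0.07  0.17  9.81] -0.1028
0.04 [0.59 0.19 9.4 ] -0.0978
0.045 [-0.35  0.88 10.02] -0.0928
0.05 [-0.19 -0.08  8.8 ] -0.0878
0.055 [-0.27  0.27  9.55] -0.0828
0.06 [-0.58  0.18  9.08] -0.0778
0.062 [-0.88 -0.15  9.17] -0.0761
0.064 [-1.75  0.53  9.67] -0.0742
0.066 [-1.76  0.13  9.37] -0.0723
0.068 [-2.66  0.1  10.01] -0.0708
0.07 [-2.63  0.63  9.5 ] -0.069
0.072 [-3.23  0.17  9.53] -0.0671
0.074 [-3.84  0.38  9.76] -0.0651
0.08249999999999999 14.8583 [0.53585913 0.23270032 0.08334238] 0.04016547833691758
```

```bash
python3 - <<'E'
from h import *
im,pose=snap("w3")
c=im[150:400,60:500][:,:,::-1]
s=r.get_image("scene")[:,:,::-1][165:225,215:315]
cv2.imwrite("pics/c3.png",np.vstack([cv2.resize(c,(600,341)),cv2.resize(s,(600,258),interpolation=cv2.INTER_CUBIC)[:258]]))
print(F(4)-np.load("f0.npy"))
E
```

```text
[-3.10395828  0.12482379  9.29966395]
```

View pics/c3.png

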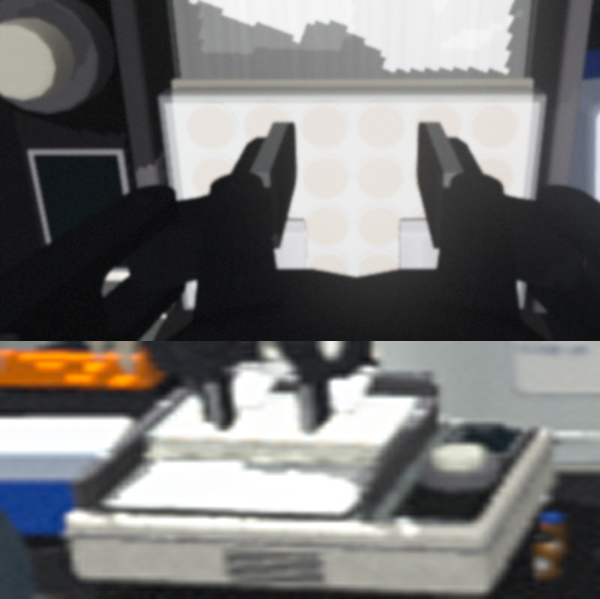

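```bash
python3 - <<'E'
from h import *
for n,cols in(("w2",(200,240,400,440)),("w3",(190,220,330,420))):
    d=np.load(f"pics/{n}.npz");pose=(d['p'],d['q']);g=cv2.imread(f"pics/{n}.png",0)
    z=pose[0][2]+.0015
    for c in cols:
        col=g[195:262,c-3:c+4].mean(1); dd=np.diff(col)
        top=np.argsort(-abs(dd))[:4]
        rows=sorted(195+top+.5)
        q=cast("wrist",[[c,x] for x in rows],z,pose)
        print(n,c,rows,dd[sorted(top)].round(0),((q-STOP)@X*1000).round(1))
E
```

```text
w2 200 [np.float64(199.5), np.float64(200.5), np.float64(201.5), np.float64(207.5)] [-25. -43. -31.  23.] [-167.4 -167.  -166.5 -163.8]
w2 240 [np.float64(199.5), np.float64(200.5), np.float64(206.5), np.float64(254.5)] [-26. -41.  27. -28.] [-167.4 -166.9 -164.2 -141.6]
w2 400 [np.float64(197.5), np.float64(198.5), np.float64(199.5), np.float64(253.5)] [-37. -36. -34. -36.] [-168.2 -167.7 -167.3 -142. ]
w2 440 [np.float64(211.5), np.float64(212.5), np.float64(219.5), np.float64(223.5)] [ 35.  40.  32. -30.] [-161.8 -161.4 -158.2 -156.3]
w3 190 [np.float64(206.5), np.float64(207.5), np.float64(208.5), np.float64(219.5)] [21. 29. 20. 22.] [-90.5 -90.1 -89.6 -84.6]
w3 220 [np.float64(207.5), np.float64(218.5), np.float64(219.5), np.float64(220.5)] [11. 17. 20. 16.] [-90.1 -85.  -84.6 -84.1]
w3 330 [np.float64(207.5), np.float64(218.5), np.float64(219.5), np.float64(220.5)] [11. 16. 18. 13.] [-90.  -85.  -84.5 -84. ]
w3 420 [np.float64(199.5), np.float64(200.5), np.float64(201.5), np.float64(219.5)] [-20. -30. -23.  17.] [-93.6 -93.1 -92.7 -84.5]
```

```bash
python3 - <<'E'
from h import *
f0=np.load("f0.npy"); P=np.array([.4669145,.2057908,0])
def edge(n):
    im,pose=snap(n); g=cv2.cvtColor(im,cv2.COLOR_RGB2GRAY).astype(float)
    o=[]
    for c in(200,220,330,380):
        dd=np.diff(g[:,c-3:c+4].mean(1)); dd=(dd[:-2]+dd[1:-1]+dd[2:])
        k=212+np.argmax(dd[212:235]); q=cast("wrist",[[c,k+1.5]],pose[0][2]+.0015,pose)
        o.append(round(float((q[0]-STOP)@X*1000),1))
    return o
print(edge("e0"))
p=P+X*.074; r.move_straight([p[0],p[1],.0818],speed=.03); print((F(4)-f0).round(2),edge("e1"))
p=P+X*.0755; r.move_straight([p[0],p[1],.0818],speed=.03); print((F(4)-f0).round(2),edge("e2"))
print(r.get_time(),r.get_position())
E
```

```text
[-84.6, -84.6, -84.5, -85.0]
[-3.5  -0.24  9.9 ] [-84.6, -84.6, -84.5, -85.0]
[-4.43 -0.02  9.62] [-84.5, -84.5, -84.4, -84.9]
15.7083 [0.53725095 0.23324022 0.08275164]
```

The plate did not move while the fingers advanced another 1.5 mm, so it is home. Next I lift off and look.

```bash
python3 - <<'E'
from h import *
p=np.array(r.get_position())
r.move_straight([p[0],p[1],.10],speed=.06); r.move_straight([p[0],p[1],.15],speed=.2)
r.move_gripper(0,effort=60)
c=STOP-.10*X-.06*Y
r.reach([c[0],c[1],.2],Q); r.wait(.1)
im,pose=snap("w4"); print(r.get_time(),pose[0],r.get_grip_width(),F(4)-np.load("f0.npy"))
def key(im,pose,z):
    c0=project("wrist",[.549,.121,.071],pose)[0]
    m=(im.min(2)>150).astype(np.uint8); n,l,s,ce=cv2.connectedComponentsWithStats(m)
    best=[i for i in range(1,n) if s[i,4]>60]; i=min(best,key=lambda i:np.linalg.norm(ce[i]-c0))
    return ce[i],s[i],c0
for n in("w1","w4"):
    d=np.load(f"pics/{n}.npz");ps=(d['p'],d['q']);I=cv2.imread(f"pics/{n}.png")
    ce,s,c0=key(I,ps,0)
    for z in(.066,.070,.074): 
        q=cast("wrist",[ce],z,ps)[0]; O=STOP-.078*X-.026*Y; print(n,ce.round(1),s,z,q.round(4),((q-O)@X).round(4),((q-O)@Y).round(4))
E
```

```text
17.6083 [0.524697   0.16458075 0.19904333] 9.590649269952754e-05 [-0.64669017  0.28023576 -0.32468398]
w1 [250.9 180.4] [237 168  30  26 587] 0.066 [0.5508 0.1233 0.066 ] -0.0131 -0.0814
w1 [250.9 180.4] [237 168  30  26 587] 0.07 [0.5498 0.1239 0.07  ] -0.0138 -0.0804
w1 [250.9 180.4] [237 168  30  26 587] 0.074 [0.5488 0.1245 0.074 ] -0.0146 -0.0795
w4 [261.5 202.3] [245 187  34  32 877] 0.066 [0.5524 0.1219 0.066 ] -0.0121 -0.0833
w4 [261.5 202.3] [245 187  34  32 877] 0.07 [0.5511 0.1222 0.07  ] -0.0132 -0.0826
w4 [261.5 202.3] [245 187  34  32 877] 0.074 [0.5498 0.1224 0.074 ] -0.0144 -0.0818
```

View pics/w4.png

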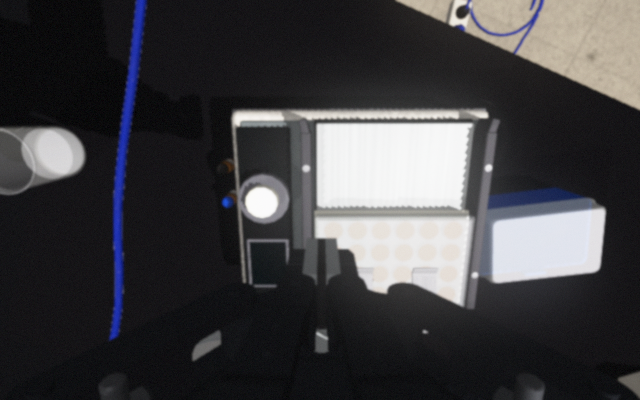

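The plate is home with both tines on the lid, and its near edge is straight at row 212. The key is at (262,203). Next I press it.

```bash
python3 - <<'E'
from h import *
k=[.5500,.1228]
r.reach([*k,.12],Q); r.move_straight([*k,.080],speed=.1); r.wait(.15); f0=F(6); z=.080
print("f0",f0,r.get_position())
while z>.058:
    z-=.001; r.move_straight([*k,z],speed=.05); f=F(3)-f0
    print(round(z,4),f.round(2),round(float(r.get_position()[2]),4))
    if f[2]>9: break
print(r.get_time())
im,_=snap("w5")
E
```

```text
f0 [-0.6434927   2.80773869  7.18638518] [0.55080195 0.12357561 0.08130842]
0.079 [-3.42  1.08  5.17] 0.0812
0.078 [-6.16  1.54 11.47] 0.0811
19.4
```

```bash
python3 - <<'E'
from h import *
s=r.get_image("scene")[:,:,::-1][160:230,230:330]
w=cv2.imread("pics/w5.png")[130:400,130:500]
cv2.imwrite("pics/c5.png",np.vstack([cv2.resize(s,(500,350),interpolation=cv2.INTER_CUBIC),cv2.resize(w,(500,250))[:250]]))
print(r.get_contact_force(),r.get_torque(),r.get_position(),r.get_time())
E
```

```text
[-7.3077328   1.89898123 18.3107966 ] [0.323811   1.33834672 0.0239486 ] [0.55091732 0.12360417 0.08106913] 19.5
```

View pics/c5.png

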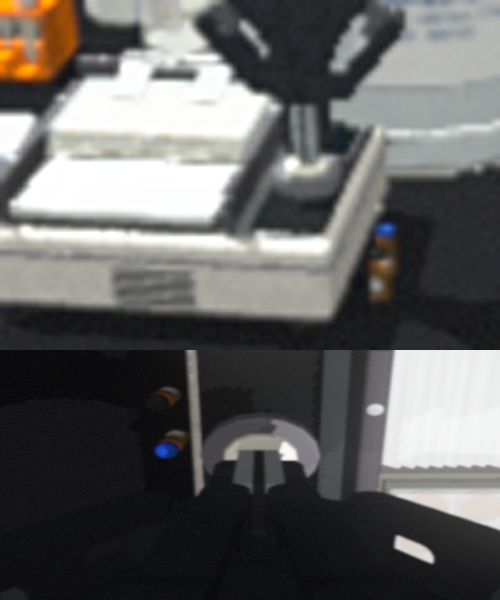

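```bash
python3 - <<'E'
from h import *
p=r.get_position(); r.move_straight([p[0],p[1],.15],speed=.2)
c=np.array([.549,.1235,0])-.067*Y
r.reach([c[0],c[1],.17],down(YAW)); r.wait(.1)
im,pose=snap("w6"); print(r.get_time(),(F(4)).round(2))
H=np.array(r.camera_model("wrist")["hand_eye"]);cam=R.from_quat(pose[1]).as_matrix()@H[:3,3]+pose[0];print("cam",cam)
c0=project("wrist",[.549,.1235,.075],pose)[0];print(c0)
x,y=int(c0[0]),int(c0[1]); cr=im[max(0,y-70):y+70,x-90:x+90][:,:,::-1];print(max(0,y-70),x-90)
cv2.imwrite("pics/c6.png",cv2.resize(cr,None,fx=4,fy=4,interpolation=cv2.INTER_CUBIC))
E
```

```text
21.4667 [-0.13 -0.27  0.11]
cam [0.5482114  0.12280171 0.31212013]
[322.94900393 107.48484624]
37 232
```

View pics/c6.png

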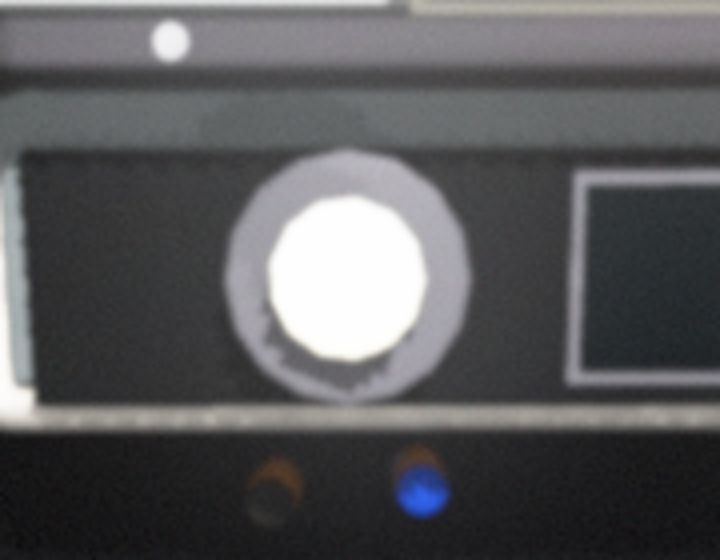

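```bash
python3 - <<'E'
from h import *
O=STOP-.078*X-.026*Y
d=np.load("pics/w6.npz");a=(d['p'],d['q'])
im=cv2.imread("pics/w6.png"); m=(im.min(2)>170).astype(np.uint8); n,l,s,ce=cv2.connectedComponentsWithStats(m)
i=l[106,319]; print(ce[i],s[i])
d=np.load("pics/w4.npz");b=(d['p'],d['q'])
for z in(.075,.08,.085,.09):
    q=cast("wrist",[ce[i]],z,a)[0]; q4=cast("wrist",[[261.5,202.3]],z,b)[0]
    print(z,q.round(4),(q-O).dot(X).round(4),(q-O).dot(Y).round(4),"w4",q4.round(4))
E
```

```text
[320.7474258  102.04542701] [ 298   76   47   51 1651]
0.075 [0.5463 0.1263 0.075 ] -0.0162 -0.077 w4 [0.5502 0.1212 0.075 ]
0.08 [0.5464 0.1262 0.08  ] -0.0162 -0.0771 w4 [0.5486 0.1216 0.08  ]
0.085 [0.5464 0.1261 0.085 ] -0.0162 -0.0772 w4 [0.547  0.1219 0.085 ]
0.09 [0.5464 0.126  0.09  ] -0.0162 -0.0773 w4 [0.5454 0.1223 0.09  ]
```

Key centre is at (319,106), which with the w4 view puts its top at about z = 0.086. So my first press met the key earlier than expected, 4 mm off centre. It probably went fully down, but I'll press again squarely and read the travel.

```bash
python3 - <<'E'
from h import *
k=[.5463,.1235]; q=down(YAW)
r.reach([*k,.13],q); r.move_straight([*k,.096],speed=.1); r.wait(.15); f0=F(6); z=.096
print("f0",f0.round(2),r.get_position())
while z>.070:
    z-=.001; r.move_straight([*k,z],speed=.05); f=F(3)-f0
    if f[2]>.7: print(round(z,4),f.round(2),round(float(r.get_position()[2]),4))
    if f[2]>9: break
r.wait(.2); print((F(4)-f0).round(2),r.get_position(),r.get_time())
E
```

```text
f0 [-0.27 -0.27  0.44] [0.54699866 0.12342446 0.09688293]
0.087 [-0.14  0.63  1.12] 0.0872
0.086 [0.36 0.01 1.66] 0.0862
0.085 [0.72 0.27 2.01] 0.0852
0.084 [0.76 0.37 3.31] 0.0841
0.083 [0.83 0.3  3.23] 0.0832
0.082 [1.17 0.24 4.12] 0.0821
0.081 [1.06 0.56 5.4 ] 0.0814
0.08 [-2.67  1.55 11.59] 0.0812
[-2.29  1.1  11.15] [0.54660391 0.12350802 0.08123878] 27.2417
```

The key went from 0.087 to 0.081, about 6 mm, with 5 N at the end and then a hard stop. Next I come away and check.

```bash
python3 - <<'E'
from h import *
r.move_straight([.5463,.1235,.16],speed=.15)
c=STOP-.09*X-.03*Y
r.reach([c[0],c[1],.30],Q); r.wait(.1)
im,pose=snap("w7"); print(r.get_time(),F(4).round(2))
cv2.imwrite("pics/c7.png",cv2.resize(im[80:300,170:530][:,:,::-1],None,fx=2,fy=2,interpolation=cv2.INTER_CUBIC))
E
```

```text
29.3667 [ 0.07 -0.68 -0.06]
```

View pics/c7.png

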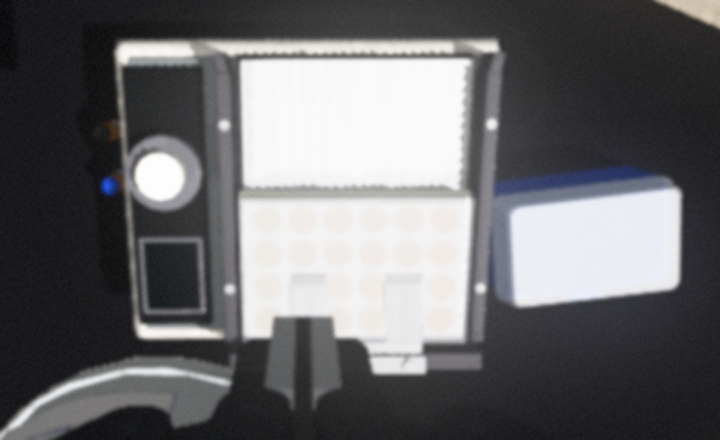

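The picture shows the plate squarely home, with the tines on the lid (crop (308,290) and (403,310)). The key is up and the vials and tip box are still standing. Handing in.

```bash
python3 - <<'E'
from h import *
d=np.load("pics/w7.npz");ps=(d['p'],d['q'])
q=cast("wrist",[[170+x/2,80+194/2] for x in(260,360,455)],.0885,ps);print(((q-STOP)@X*1000).round(1))
print(r.finish_job(),r.get_time())
E
```

```text
[-86.5 -86.4 -86.3]
the job is handed in; nothing more can be done
the job is handed in; nothing more can be done
```

The plate is loaded and home under the leaf spring, the start key was pressed fully down, and the job is handed in. The last clock reading before hand-in was about 29.4 s of the 38 s allowed.

**Plate:** I pressed the lid near its open end with about 9–10 N, which put the bed roughly 8 mm down, and slid the plate in until it met the back stop. The fingers then moved on another 1.5 mm while the plate stayed put. I lifted straight off, and the spring's two tines were on the lid.

**Start key:** It is pressed, but it took two goes.
- **First press:** it landed about 4 mm off centre, because I had taken the key top to be lower than it is. It met a hard stop at up to 18 N, so it probably went fully down then.
- **Second press:** centred, it travelled 6 mm, took about 5 N at the end and met a hard stop at 11 N.

**Last checks:** The final picture shows the plate square, the key up again, both vials and the tip box where they were, and the robot clear. The lid's near edge read 86.4 mm before the stop, against 84.5 mm while pressed and an expected 85 to 86. That 2 mm disagreement is about what the calibration and hand-picked pixels allow, so the pictures alone cannot rule out a gap of a millimetre or two at the stop. I did not check the beaker and notebook in the last picture; the arm never went near them.

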